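# Step a sample carousel back one notch

## Robot

A 6-joint arm with a two-finger parallel gripper is mounted at the origin on the work surface. World frame = base frame: x ahead of the robot, y to its left, z up, the work surface at z = 0. Lengths are in m, angles in rad, forces in N, time in s.
With the tool pointing down it reaches from about 0.375 to 0.9 m from the base axis. Payload 3.1 kg.
Tool frame: the origin (TCP) lies at the very end of the fingers, on their centre line; the grasp point (between the pads) lies 19 mm behind it; z points along the fingers, y is the line along which they close (so a half turn about z gives the same grasp; the last joint's range is limited). The gripper opens to 87 mm and grips with 3 to 60 N. Pads are 19 mm wide; open, the fingers measure 117 mm over their backs; the gripper's body (75 mm by 190 mm) begins 51 mm behind the grasp point.
Start: joints at [-1.282, 0.527, 1.433, -0, 1.181, -0.178], TCP at [0.281, -0.558, 0.223] pointing down, gripper open.
Joint ranges: [-3.08, 3.08], [-0.75, 2.2], [0.22, 2.44], [-1.43, 4.57], [0, 2.65], [-2.85, 2.85]. Speed limits (rad/s): [2.79, 2.79, 3.14, 3.14, 3.14, 3.14].

## Interface

Orientations are given as a unit quaternion [x, y, z, w].
In Python, from rig import robot gives the robot as it stands. The module is installed in compiled form; this text tells all that it offers.
- The arm moves only by the tool servo_tool, never from a script. Its argument "rows" is one flat list of numbers, 5 for each row, row after row: the closure, from -1 (fully open) to 1 (shut), so that 0 is half open, then the shift along the tool's x, y, z in m, then the turn about the tool's z in degrees. A call has 1 to 5 rows; each row shifts and turns the commanded pose from where the row before left it, along the tool's axes as they then stand; what a row does not reach is not made up. A row lasts 1/12 s, in which the tool goes at most 41.7 mm and 7.16 degrees, less where a joint would pass 70% of its speed; a pose out of reach is approached as far as the arm can. A call with a gripper value outside its range is refused whole. The fingers move at their own pace and stop on an object; "newtons" is the grip in N (left out, the last holds). Time passes only in rows, so rows that do not move let the fingers close. It gives the time, the measured TCP pose, the force, the opening and the grip force at its end, in the units of the state.
- robot.get_obs(): the state, without advancing time (a new reading comes with each control period).
- robot.camera(name): name is "side" or "top"; returns a dict with "pixels" (480x640x3 uint8, red, green, blue), "intrinsics" (3x3 intrinsics, pixels), "dist" ([k1, k2, p1, p2, k3] as OpenCV has them; the pictures are not rectified), "rvec" (rotation vector, rad) and "tvec" (3), from world to camera coordinates, as OpenCV has them. Camera axes: x right, y down, z forward; pixel columns grow to the right and rows downward; lengths in m; the calibration is good to about 2 mm. A picture is of the moment at which its call begins. There is no depth.
- robot.hand_in(): hands the job in; it is judged then, once.
Trained networks look in a picture, given as the dict that the camera call returned (one of the last four; its "shot" number tells which), for a name from the list of things; names that differ only in an ending like _2 or _b are one class to them, and where a whole thing is asked for, a point or a joint stands for the part that bears it (a point fixed in the world has none). Each returns a list of dicts, best first, with "score" (0 to 1); they miss things now and then, are a little off and sometimes report something else, mostly with a low value. They report only what shows in the picture. A call takes as long as a camera call.
- robot.spot_in(picture, query): "at" ([x, y, z] in m, in world coordinates, good to about 4 mm: the middle of the surface that is visible of it).
- robot.outline_of(picture, query): "region" (480x640 bool, what is visible of it).
- robot.place_of(picture, query): "at" ([x, y, z] in m, in world coordinates, good to about 4 mm: a listed point, or the origin of a listed thing).
The state is a dict: "time": time; "q": joint angles; "joint_velocities": joint speeds; "joint_torque": joint torques, N m; "position": TCP position; "tool_rot": TCP orientation; "ft_force": force on the tool from outside, world axes, zero at the start; "moment": the same for the moment, N m; "grip_width": finger opening in m; "grip_force": force on a finger pad.
Only numpy, scipy, OpenCV 4.12 (cv2) and the standard library are available. Lean on these libraries where they do the work, as an engineer would, in place of code of your own. Each camera call takes 0.05 s, during which the arm holds its last target. There are 200 camera calls.

## Task

The hand-stepped vial carousel has gone one position too far. With a fingertip, tip the ratchet pawl up out of its notch by its orange ball until it stays up by itself, push the wheel backward (clockwise seen from above) by one notch using one of its blue pegs, then tip the pawl down again so that it drops fully into the next notch. Only touch and push: leave every vial in its cup and do not disturb the other things on the bench.

Things in the scene. Friction and masses are not known exactly. Their poses are not given: they have to be found in the camera images.
- carousel: Fixed white round housing, 224 mm across, 29 mm high, that carries the wheel; origin at the centre of its underside (bench level), on the wheel's vertical axis; z up, +y points to the pawl. The pawl's bracket reaches 175 mm from the axis in +y, 70 mm wide, 24 mm high.
- wheel (a joint): Turn of the wheel, rad; starts near 0 (within 0.02) with a notch under the pawl; positive counter-clockwise from above (forward), negative clockwise (backward). One notch is 0.785. Stays where left; takes about 2 N at a peg. Pawl down: goes back only about 0.07, forward it clicks over the ramps. Pawl up: free both ways. The pawl drops fully home within 0.06 of a whole notch.
- pawl (a joint): Lift of the pawl about its level pivot (143 mm from the wheel's axis in carousel +y, 70 mm high, between two grey cheeks 36 mm wide overall, tops at 80 mm), rad: 0 fully down in the notch, 0.7 fully up at its stop. Gravity tips it over centre: below about 0.4 it falls to 0, above about 0.5 it falls up to 0.7 and stays. Under 1 N at the ball moves it.
- pawl_ball (a point): Centre of the orange ball, 20 mm across, on the pawl's thin 52 mm lever above the pivot. Pawl down: 119 mm above the bench, 125 mm from the wheel's axis. Pushing it outward (carousel +y) lifts the pawl; when up it is 119 mm high and 161 mm from the axis. Pushing it inward drops the pawl. It moves in an upright plane through the wheel's axis.
- pawl_nose (a point): Lowest point of the red pawl's nose (round, 10 mm thick), at the end of its 43 mm arm that reaches from the pivot towards the wheel. 46.5 mm above the bench when down, 100 mm from the wheel's axis.
- peg_a (a point): Centre of the top of an upright blue peg on the wheel, 10 mm thick, standing 40 mm above the deck (top at 85 mm height), 74 mm from the wheel's axis; turns with the wheel. Four such pegs stand 90 degrees apart.
- peg_b (a point): Centre of the top of an upright blue peg on the wheel, 10 mm thick, standing 40 mm above the deck (top at 85 mm height), 74 mm from the wheel's axis; turns with the wheel. Four such pegs stand 90 degrees apart.
- peg_c (a point): Centre of the top of an upright blue peg on the wheel, 10 mm thick, standing 40 mm above the deck (top at 85 mm height), 74 mm from the wheel's axis; turns with the wheel. Four such pegs stand 90 degrees apart.
- peg_d (a point): Centre of the top of an upright blue peg on the wheel, 10 mm thick, standing 40 mm above the deck (top at 85 mm height), 74 mm from the wheel's axis; turns with the wheel. Four such pegs stand 90 degrees apart.
- vial_red: Amber glass vial with a red cap, 17 mm across, 43 mm high, standing loose in a cup of the wheel (cap top at 90 mm height), origin at the centre of its underside. To be left in its cup.
- vial_green: Amber glass vial with a green cap, 17 mm across, 43 mm high, standing loose in a cup of the wheel (cap top at 90 mm height), origin at the centre of its underside. To be left in its cup.
- vial_yellow: Amber glass vial with a yellow cap, 17 mm across, 43 mm high, standing loose in a cup of the wheel (cap top at 90 mm height), origin at the centre of its underside. To be left in its cup.
- marker: Bystander: white and blue marker pen lying on the bench, 135 mm long, 15 mm thick; origin near its middle on its underside, x along it.
- reagent_jar: Bystander: white jar with a blue cap, 52 mm across, 75 mm high, origin at the centre of its underside.
- media_bottle: Bystander: clear bottle with an orange cap, 72 mm across, 150 mm high, origin at the centre of its underside.
- mouse: Bystander: black computer mouse on its mat, 105 x 60 mm, 34 mm high, origin at the centre of its underside.
- tip_box: Bystander: blue box with a clear lid, 85 x 120 mm, 65 mm high, origin at the centre of its underside.
- wheel_deck (a point): Centre of the white wheel's deck, 216 mm across, at 45 mm height. Rim, 92 to 108 mm out: eight dark steel saw teeth 12 mm high, 45 degrees apart, 22 mm notches between; steep faces stop backward turning. 42 mm out: eight grey cups, 23 mm across, tops at 63 mm height, three with vials. Steel hub 28 mm across to 67 mm height. Pegs between cups and teeth.

How it is judged:
By the outcome, as a careful person would: the job done as asked, in the order asked, and still so for the second after the job is handed in, with the robot touching nothing.
It also fails if it takes over 61 s, if anything falls off the work surface, if the arm or the gripper's body presses on something with over 40 N, if the wrist force passes 120 N, or if a joint passes its speed limit or range.

## Working session

There is one attempt and no reset: what is moved stays moved. The work goes in short steps, Python scripts to look and compute and a tool call to move; the robot and the scene stay as the last step left them, time stands still between calls to the robot, and variables do not carry over. Pictures are saved under pics/ and viewed, at most 10 in all, crops included, and the job is handed in when it is done.

Besides the shell and the picture viewer there is one more tool, called after ">>>" as name(argument=value, ...) on one line, values as JSON. servo_tool: Moves the arm, as the interface text tells. Its arguments: {"type":"object","properties":{"rows":{"type":"array","items":{"type":"number"}},"newtons":{"type":"number"}},"required":["rows"]}

```bash
mkdir -p pics
cat > h.py <<'E'
from rig import robot
import numpy as np, cv2
def names(cam, ns):
    p=robot.camera(cam)
    for n in ns:
        r=robot.place_of(p,n)
        print(cam,n,[(np.round(d["at"],4).tolist(),round(d["score"],2)) for d in r[:4]])
    return p
def ray(p,uv,z):
    K=np.array(p["intrinsics"]);u=cv2.undistortPoints(np.array([[uv]],float),K,np.array(p["dist"]))[0,0]
    R=cv2.Rodrigues(np.array(p["rvec"],float))[0];t=np.array(p["tvec"],float).ravel()
    c=-R.T@t;d=R.T@np.array([u[0],u[1],1]);return c+d*(z-c[2])/d[2]
def save(p,f): cv2.imwrite("pics/"+f,cv2.cvtColor(p["pixels"],cv2.COLOR_RGB2BGR))
E
python3 - <<'E'
from h import *
ns=["carousel","pawl_ball","pawl_nose","peg_a","wheel_deck","vial_red","vial_green","vial_yellow","media_bottle","reagent_jar","tip_box","mouse","marker"]
for c in("top","side"): save(names(c,ns),c+"0.png")
o=robot.get_obs();print(o)
E
```

```text
top carousel [([0.544, -0.1578, 0.0004], 0.7)]
top pawl_ball [([0.5279, 0.4561, 0.0021], 0.65), ([0.5209, -0.0354, 0.1213], 0.42)]
top pawl_nose [([0.5239, -0.0559, 0.0442], 0.64), ([0.4829, -0.1961, 0.0804], 0.64), ([0.6048, -0.114, 0.0865], 0.3)]
top peg_a [([0.5839, -0.2177, 0.0839], 0.98), ([0.4789, -0.1966, 0.0825], 0.91), ([0.6028, -0.1167, 0.0853], 0.78), ([0.4794, -0.3359, -0.0002], 0.72)]
top wheel_deck [([0.5444, -0.1551, 0.0439], 0.58)]
top vial_red [([0.5597, -0.1215, 0.0494], 0.51)]
top vial_green [([0.5025, -0.1661, 0.0478], 0.44), ([0.6029, -0.1151, 0.084], 0.22)]
top vial_yellow [([0.5531, -0.195, 0.05], 0.46)]
top media_bottle [([0.7264, 0.3642, -0.0021], 0.81)]
top reagent_jar [([0.481, -0.3367, 0.0001], 0.72), ([0.5196, -0.0335, 0.119], 0.25)]
top tip_box [([0.5176, -0.4925, 0.0011], 0.76)]
top mouse [([0.526, 0.4565, 0.0034], 0.85), ([0.5429, -0.1558, 0.0453], 0.55), ([0.5544, -0.1957, 0.0463], 0.25)]
top marker [([0.7097, -0.1505, -0.002], 0.72)]
side carousel [([0.5433, -0.155, -0.0029], 0.56)]
side pawl_ball []
side pawl_nose [([0.5216, -0.0553, 0.0452], 0.46)]
[... 668 characters left out ...]
-1.28252296e+00,  5.27529477e-01,  1.43270340e+00,  2.08703389e-05,
        1.18140606e+00, -1.78487282e-01]), 'joint_velocities': array([ 3.24245823e-05,  2.66344698e-04, -5.41493738e-05, -4.13501239e-04,
        1.55834035e-03,  4.51970412e-04]), 'joint_torque': array([ 6.68343164e-04, -4.40009737e+01, -1.76980448e+01,  6.34117308e-02,
        5.04505844e-02, -1.18720888e-05]), 'position': array([ 0.28127839, -0.55809849,  0.22252918]), 'tool_rot': array([ 9.72891112e-01,  2.31263668e-01,  8.36980022e-06, -2.36344434e-05]), 'ft_force': array([-1.0056908 ,  0.26892286,  0.09195151]), 'moment': array([0.03003043, 0.0266096 , 0.00556171]), 'grip_force': 0.0, 'grip_width': 0.08705261343568546}
```

View pics/top0.png

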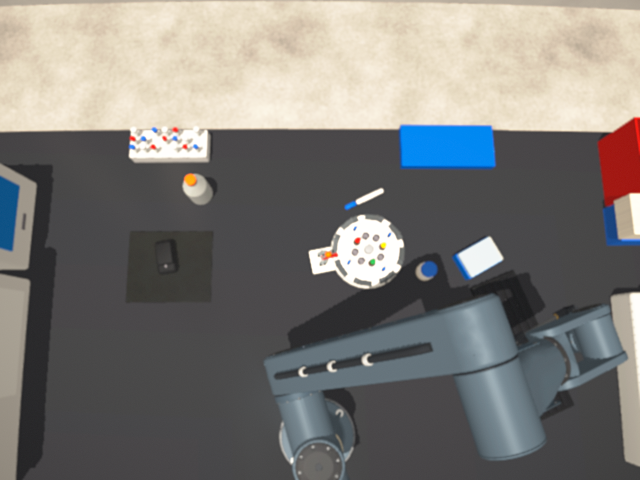

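View pics/side0.png

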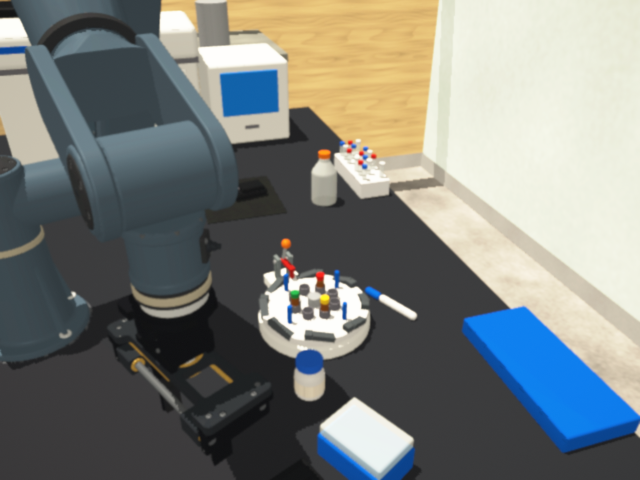

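Run:
```python
import numpy as np
c=np.array([.5432,-.1559])
P=np.array([[.5839+.5841,-.2177-.2195],[.4784*2,-.1963*2],[.6030*2,-.1162*2],[.5006*2,-.0915*2]])/2
print("pegmean",P.mean(0))
for p in P: print(np.linalg.norm(p-c),np.degrees(np.arctan2(*(p-c)[::-1])))
for p in ([.5209,-.0354],[.5239,-.0559],[.5216,-.0553]): print(np.linalg.norm(p-c),np.degrees(np.arctan2(*(p-c)[::-1])))
```

```text
pegmean [ 0.5415  -0.15565]
0.07480594896129583 -56.94723410459953
0.0763622943605023 -148.05824339487128
0.07177833935108834 33.57937257191136
0.07721476542734557 123.48426460535339
0.12254607296849622 100.48466622133687
0.10184542208661125 100.92377381446033
0.10289275970640502 102.11809231038647
```

The top view shows the carousel around pixel (368,252), with the pawl to its left at (325,257) and the arm clear of it. In the side view the orange ball is at (286,244), the pegs are visible, and the pawl is down. Next I'll refine the centre, yaw and ball position.

```bash
cat >> h.py <<'E'
from scipy.optimize import least_squares
def blobs(p,lo,hi,box):
    x0,y0,x1,y1=box;hsv=cv2.cvtColor(p["pixels"],cv2.COLOR_RGB2HSV)
    m=cv2.inRange(hsv,np.array(lo),np.array(hi));k=np.zeros_like(m);k[y0:y1,x0:x1]=m[y0:y1,x0:x1]
    n,_,s,c=cv2.connectedComponentsWithStats(k)
    return [(c[i],s[i]) for i in range(1,n) if s[i][4]>=4]
def pegs(shots):
    out=[]
    for c in shots:
        p=robot.camera(c)
        out+=[d["at"] for d in robot.place_of(p,"peg_a") if abs(d["at"][2]-.085)<.01 and d["score"]>.3]
    return np.array(out),p
def fit(P,c0=(.542,-.156),th0=33,fixc=None):
    def res(v):
        c=v[:2] if fixc is None else np.array(fixc)
        d=np.array([[c+.074*np.array([np.cos(v[2]+k*np.pi/2),np.sin(v[2]+k*np.pi/2)])] for k in range(4)])[:,0]
        D=P[:,None,:2]-d[None];i=np.argmin((D**2).sum(2),1);return D[np.arange(len(P)),i].ravel()
    s=least_squares(res,[*c0,np.radians(th0)],loss="soft_l1",f_scale=.003)
    return s.x[:2],np.degrees(s.x[2]),np.sqrt(np.mean(s.fun**2))
E
python3 - <<'E'
from h import *
P,_=pegs(["top","side","top","side","side","top"])
print(len(P),fit(P))
for c,box in(("top",(300,230,345,275)),("side",(260,225,310,265))):
    p=robot.camera(c)
    for b,s in blobs(p,(5,150,120),(18,255,255),box): print(c,b,s[4],ray(p,b,.119))
    for n in("pawl_ball","carousel","pawl_nose"): print(n,[(np.round(d["at"],4).tolist(),round(d["score"],2)) for d in robot.place_of(p,n)[:2]])
E
```

```text
24 (array([ 0.54086135, -0.15570652]), np.float64(32.89422970964375), np.float64(0.002160117567362879))
top [328.03703704 254.44444444] 27 [ 0.51537124 -0.032262    0.119     ]
pawl_ball [([0.519, -0.033, 0.1205], 0.64)]
carousel [([0.5436, -0.1596, 0.0019], 0.87), ([0.4798, -0.1988, 0.0791], 0.26)]
pawl_nose [([0.5233, -0.0571, 0.0436], 0.65)]
side [285.53012048 243.08433735] 83 [ 0.51653333 -0.03143688  0.119     ]
pawl_ball [([0.5139, -0.033, 0.1191], 0.68)]
carousel []
pawl_nose [([0.5207, -0.0578, 0.045], 0.76)]
```

>>> servo_tool(rows=[1, 0, 0, 0, 5.23, 1, 0, 0, 0, 5.23, 1, 0, 0, 0, 5.23, 1, 0.0195, -0.0253, 0, 0, 1, 0.0195, -0.0253, 0, 0], newtons=20)

```text
time: 2.82
position: [0.3095, -0.5019, 0.2224]
tool_rot: [0.996, 0.095, 0.0, 0.001]
ft_force: [0.1, -0.1, 0.5]
grip_width: 0.0616
grip_force: 0.0
```

>>> servo_tool(rows=[1, 0.0195, -0.0253, 0, 0, 1, 0.0195, -0.0253, 0, 0, 1, 0.0195, -0.0253, 0, 0, 1, 0.0195, -0.0253, 0, 0, 1, 0.0195, -0.0253, 0, 0])

```text
time: 3.23
position: [0.3818, -0.3568, 0.2227]
tool_rot: [0.995, 0.096, 0.0, 0.0]
ft_force: [0.2, -0.8, -0.6]
grip_width: 0.0284
grip_force: 0.0
```

>>> servo_tool(rows=[1, 0.0195, -0.0253, 0, 0, 1, 0.0195, -0.0253, 0, 0, 1, 0.0195, -0.0253, 0, 0, 1, 0.0195, -0.0253, 0, 0, 1, 0.0195, -0.0253, 0, 0])

```text
time: 3.65
position: [0.4533, -0.2139, 0.2228]
tool_rot: [0.995, 0.096, 0.0, 0.0]
ft_force: [-0.2, 0.6, 0.7]
grip_width: 0.0015
grip_force: 0.0
```

>>> servo_tool(rows=[1, 0.0195, -0.0253, 0, 0, 1, 0.0195, -0.0253, 0, 0, 1, 0.0195, -0.0253, 0, 0, 1, 0.0195, -0.0253, 0, 0, 1, 0.0195, -0.0253, 0, 0])

```text
time: 4.07
position: [0.5247, -0.0709, 0.2228]
tool_rot: [0.995, 0.096, 0.0, 0.0]
ft_force: [0.1, -0.1, -0.4]
grip_width: 0.0003
grip_force: 0.0
```

>>> servo_tool(rows=[1, 0, 0, 0, 0, 1, 0, 0, 0, 0])

```text
time: 4.23
position: [0.5246, -0.071, 0.2226]
tool_rot: [0.995, 0.098, 0.0, 0.0]
ft_force: [-0.4, 0.5, 0.9]
grip_width: 0.0003
grip_force: 0.0
```

>>> servo_tool(rows=[1, 0, 0, 0.03, 0, 1, 0, 0, 0.03, 0, 1, 0, 0, 0.03, 0, 1, 0, 0, 0.0255, 0, 1, 0, 0, 0, 0])

```text
time: 4.65
position: [0.5202, -0.0726, 0.1028]
tool_rot: [0.995, 0.095, -0.005, -0.002]
ft_force: [-1.1, 0.4, 0.2]
grip_width: 0.0004
grip_force: 0.0
```

Run:
```python
from h import *
p=robot.camera("side");cv2.imwrite("pics/s1.png",cv2.resize(cv2.cvtColor(p["pixels"],cv2.COLOR_RGB2BGR)[180:380,200:420],None,fx=3,fy=3,interpolation=cv2.INTER_CUBIC)[:600])
print(robot.get_obs()["position"])
```

```text
[ 0.52182801 -0.0729941   0.10503701]
```

View pics/s1.png

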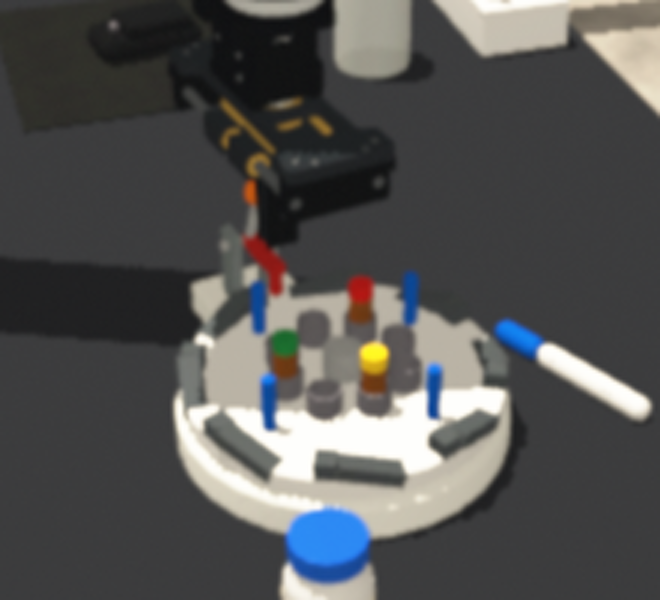

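The crop shows the fingertip just in front of the ball (about (250,190)), clear of the pegs and vials. Pushing outward now.

>>> servo_tool(rows=[1, 0, 0, 0, 0, 1, 0, -0.006, 0, 0, 1, 0, -0.006, 0, 0, 1, 0, -0.005, 0, 0, 1, 0, -0.005, 0, 0])

```text
time: 5.12
position: [0.5203, -0.0502, 0.1082]
tool_rot: [0.995, 0.097, 0.001, 0.0]
ft_force: [-0.9, -0.9, 0.6]
grip_width: 0.0004
grip_force: 0.3
```

>>> servo_tool(rows=[1, 0, -0.004, 0, 0, 1, 0, -0.004, 0, 0, 1, 0, -0.004, 0, 0, 1, 0, -0.004, 0, 0, 1, 0, 0, 0, 0])

```text
time: 5.53
position: [0.5164, -0.0342, 0.107]
tool_rot: [0.995, 0.097, -0.0, -0.0]
ft_force: [-0.0, -0.1, -0.5]
grip_width: 0.0
grip_force: 0.0
```

Run:
```python
from h import *
for c,box in(("top",(295,225,345,280)),("side",(250,215,320,275))):
    p=robot.camera(c)
    for b,s in blobs(p,(5,150,120),(18,255,255),box): 
        X=ray(p,b,.12);print(c,b,s[4],X,np.linalg.norm(X[:2]-[.541,-.1557]))
    save(p,c+"2.png")
```

```text
side [278.  238.5] 4 [ 0.50561268 -0.01004554  0.12      ] 0.14989157914190754
```

>>> servo_tool(rows=[1, 0, -0.003, 0, 0, 1, 0, -0.003, 0, 0, 1, 0, -0.003, 0, 0, 1, 0, 0, 0, 0])

```text
time: 5.97
position: [0.5147, -0.0257, 0.107]
tool_rot: [0.995, 0.096, -0.0, -0.0]
ft_force: [0.3, 0.4, 0.5]
grip_width: 0.0002
grip_force: 0.0
```

>>> servo_tool(rows=[1, 0, 0.005, 0, 0, 1, 0, 0.01, 0, 0, 1, 0, 0.015, 0, 0, 1, 0, 0.015, -0.01, 0, 1, 0, 0.015, -0.02, 0])

```text
time: 6.38
position: [0.5253, -0.0862, 0.1355]
tool_rot: [0.995, 0.096, -0.002, -0.001]
ft_force: [0.7, -0.0, 0.7]
grip_width: 0.0007
grip_force: 0.0
```

Run:
```python
from h import *
for c,box in(("top",(295,225,345,280)),("side",(250,215,320,275))):
    p=robot.camera(c)
    for b,s in blobs(p,(5,150,120),(18,255,255),box): 
        X=ray(p,b,.119);print(c,b,s[4],X,np.linalg.norm(X[:2]-[.541,-.1557]))
print(robot.get_obs()["position"])
```

```text
top [313.8 255.6] 5 [0.51221725 0.00814331 0.119     ] 0.16635226589152963
side [278.40540541 235.91891892] 74 [0.50942903 0.00196002 0.119     ] 0.16078995398156878
[ 0.53003415 -0.08902894  0.13942776]
```

Ball is at 161 mm from the axis, so the pawl is up. Moving to the peg at 33°.

>>> servo_tool(rows=[1, 0.0192, 0.0058, 0, 0, 1, 0.0192, 0.0058, 0, 0, 1, 0.0192, 0.0058, 0, 0, 1, 0, 0, 0, -5.5, 1, 0, 0, 0, -5.5])

```text
time: 6.9
position: [0.5875, -0.0915, 0.1363]
tool_rot: [0.981, 0.194, 0.0, 0.0]
ft_force: [0.0, 0.3, 0.6]
grip_width: 0.0007
grip_force: 0.0
```

>>> servo_tool(rows=[1, 0, 0, 0, -5.5, 1, 0, 0, 0, -5.5, 1, 0, 0, 0, 0, 1, 0, 0, 0, 0, 1, 0, 0, 0, 0])

```text
time: 7.32
position: [0.5862, -0.0911, 0.1366]
tool_rot: [0.959, 0.283, -0.0, -0.0]
ft_force: [0.5, 0.7, 0.6]
grip_width: 0.0004
grip_force: 0.0
```

Run:
```python
from h import *
P,p=pegs(["side","top","side"]);print(len(P),fit(P,fixc=[.541,-.1557]),fit(P))
o=robot.get_obs();print(o["position"],o["tool_rot"],o["q"].round(2)); q=o["tool_rot"]
a=2*np.arctan2(q[1],q[0]);print(np.degrees(a))
th=np.radians(33);pk=np.array([.541+.074*np.cos(th),-.1557+.074*np.sin(th)])
d=pk-o["position"][:2];print("peg in tool",d@[np.cos(a),np.sin(a)],d@[np.sin(a),-np.cos(a)])
for b,s in blobs(robot.camera("side"),(5,150,120),(18,255,255),(250,215,320,275)): print(b,s[4])
```

```text
9 (array([ 0.542, -0.156]), np.float64(33.06369280068392), np.float64(0.002038799758298206)) (array([ 0.54189108, -0.1561696 ]), np.float64(32.98668845062462), np.float64(0.0020135247750173307))
[ 0.58651762 -0.09120226  0.13704954] [9.58747683e-01 2.84258474e-01 2.57095534e-05 1.20091391e-05] [-0.34  0.59  1.59  0.    0.96  0.65]
33.02905819786387
peg in tool 0.0006828612271295911 0.02930203096751701
[278.40540541 235.91891892] 74
```

>>> servo_tool(rows=[1, 0, 0, 0.015, 0, 1, 0, 0, 0.015, 0, 1, 0, 0, 0.014, 0, 1, 0, 0, 0.012, 0, 1, 0, 0, 0.006, 0])

```text
time: 8.08
position: [0.5857, -0.0909, 0.0735]
tool_rot: [0.959, 0.284, -0.001, -0.001]
ft_force: [0.1, 0.2, -0.7]
grip_width: 0.0006
grip_force: 0.0
```

>>> servo_tool(rows=[1, 0, 0, 0.003, 0, 1, 0, 0, 0, 0, 1, 0, 0.003, 0, 0, 1, 0, 0.003, 0, 0, 1, 0, 0, 0, 0])

```text
time: 8.5
position: [0.5911, -0.0972, 0.0729]
tool_rot: [0.959, 0.284, 0.001, 0.001]
ft_force: [-0.6, 0.3, 0.3]
grip_width: 0.0004
grip_force: 0.0
```

Run:
```python
from h import *
P,p=pegs(["side"]);print(len(P),fit(P,fixc=[.541,-.1557]),robot.get_obs()["position"])
cv2.imwrite("pics/s3.png",cv2.resize(cv2.cvtColor(p["pixels"],cv2.COLOR_RGB2BGR)[180:380,200:420],None,fx=3,fy=3,interpolation=cv2.INTER_CUBIC))
```

```text
4 (array([ 0.542, -0.156]), np.float64(31.8192165228675), np.float64(0.0024736893227876844)) [ 0.59036033 -0.09663088  0.07267757]
```

View pics/s3.png

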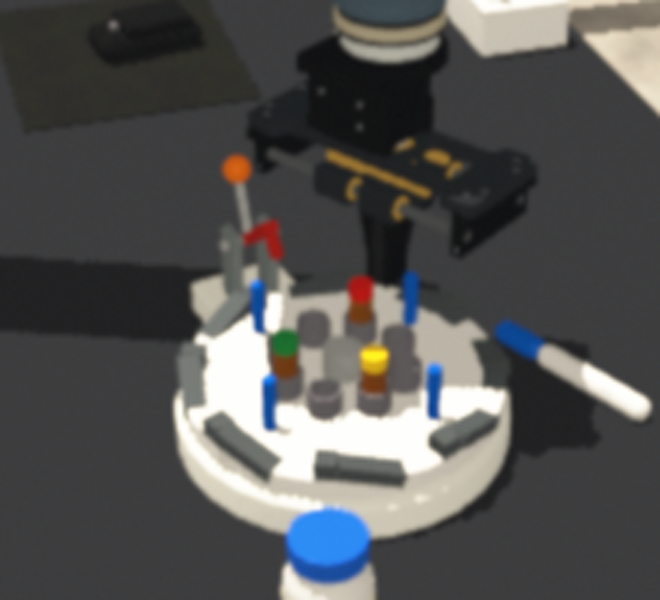

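The crop shows the pawl up (ball at (236,168)) and the fingertip just behind the far peg at (411,300). Nothing is disturbed. Pushing clockwise along the arc.

>>> servo_tool(rows=[1, 0, 0.003, 0, 0, 1, 0.0007, 0.0029, 0, 2.25, 1, 0.0007, 0.0029, 0, 2.25, 1, 0.0007, 0.0029, 0, 2.25, 1, 0.0007, 0.0029, 0, 2.25])

```text
time: 9.02
position: [0.5993, -0.1068, 0.0722]
tool_rot: [0.978, 0.207, -0.0, -0.001]
ft_force: [0.3, 2.1, 0.9]
grip_width: 0.0006
grip_force: 1.0
```

>>> servo_tool(rows=[1, 0.0007, 0.0029, 0, 2.25, 1, 0.0007, 0.0029, 0, 2.25, 1, 0.0007, 0.0029, 0, 2.25, 1, 0.0007, 0.0029, 0, 2.25, 1, 0, 0, 0, 0])

```text
time: 9.43
position: [0.6066, -0.1174, 0.0722]
tool_rot: [0.991, 0.131, 0.0, -0.0]
ft_force: [-0.2, 0.6, -0.3]
grip_width: 0.0005
grip_force: 0.2
```

```bash
cat > m.py <<'E'
from h import *
import sys
P,p=pegs(sys.argv[2].split(","));print(len(P),fit(P,fixc=[.541,-.1557],th0=float(sys.argv[1]))[1:])
o=robot.get_obs();q=o["tool_rot"];a=2*np.arctan2(q[1],q[0]);r=o["position"][:2]-[.541,-.1557]
print(o["position"],np.degrees(a),"rel axis in tool",r@[np.cos(a),np.sin(a)],r@[np.sin(a),-np.cos(a)],o["ft_force"])
E
python3 m.py 15 side,top
```

```text
5 (np.float64(18.48827411500677), np.float64(0.0022219368844061563))
[ 0.60624425 -0.11735136  0.07206365] 15.105428217729576 rel axis in tool 0.07298343202947284 -0.020021222209483547 [ 0.73103856  0.47972362 -0.18098862]
```

>>> servo_tool(rows=[1, 0.0007, 0.0029, 0, 2.25, 1, 0.0007, 0.0029, 0, 2.25, 1, 0.0007, 0.0029, 0, 2.25, 1, 0.0007, 0.0029, 0, 2.25, 1, 0.0007, 0.0029, 0, 2.25])

```text
time: 10.05
position: [0.6122, -0.1302, 0.072]
tool_rot: [0.999, 0.032, -0.0, -0.001]
ft_force: [-0.0, 1.2, 0.1]
grip_width: 0.0005
grip_force: 1.0
```

>>> servo_tool(rows=[1, 0.0007, 0.0029, 0, 2.25, 1, 0.0007, 0.0029, 0, 2.25, 1, 0.0007, 0.0029, 0, 2.25, 1, 0.0007, 0.0029, 0, 2.25, 1, 0, 0, 0, 0])

```text
time: 10.47
position: [0.6154, -0.1425, 0.072]
tool_rot: [0.999, -0.046, 0.0, -0.0]
ft_force: [-0.0, 0.6, -0.2]
grip_width: 0.0004
grip_force: 0.2
```

```bash
python3 m.py -4 side,top,side,top,side,top,side
```

```text
19 (np.float64(-1.4584815580836379), np.float64(0.00216949439055986))
[ 0.61526637 -0.14245522  0.07205066] -5.191737092129891 rel axis in tool 0.07276318730757815 -0.01991073027399893 [ 0.21431512 -0.0204679  -0.63609372]
```

>>> servo_tool(rows=[1, 0.0007, 0.0029, 0, 2.25, 1, 0.0007, 0.0029, 0, 2.25, 1, 0.0007, 0.0029, 0, 2.25, 1, 0.0006, 0.0025, 0, 2, 1, 0, 0, 0, 0])

```text
time: 11.58
position: [0.6164, -0.1539, 0.072]
tool_rot: [0.993, -0.122, 0.0, -0.0]
ft_force: [-0.4, 0.6, 0.2]
grip_width: 0.0004
grip_force: 0.3
```

```bash
python3 m.py -10 side,top,side,top,side,top,side,side
```

```text
24 (np.float64(-9.605202559362333), np.float64(0.005995380490602097))
[ 0.61632501 -0.15389405  0.07205214] -13.945140856818197 rel axis in tool 0.07266973313546746 -0.019905505221734544 [0.96229721 0.30776806 0.02248529]
```

>>> servo_tool(rows=[1, 0.0003, 0.0012, 0, 1, 1, 0.0003, 0.0012, 0, 1, 1, 0, 0, 0, 0, 1, 0, -0.004, 0, 0, 1, 0, -0.006, 0, 0])

```text
time: 12.8
position: [0.6189, -0.1472, 0.072]
tool_rot: [0.99, -0.139, -0.0, 0.0]
ft_force: [0.3, -0.0, 0.3]
grip_width: 0.0006
grip_force: 0.0
```

>>> servo_tool(rows=[1, 0, -0.006, -0.01, 0, 1, 0, 0, -0.025, 0, 1, 0, 0, -0.03, 0, 1, 0, 0, -0.03, 0, 1, 0, 0, 0, 0])

```text
time: 13.22
position: [0.6249, -0.1419, 0.1744]
tool_rot: [0.99, -0.138, 0.006, 0.002]
ft_force: [1.2, 0.6, 1.2]
grip_width: 0.0006
grip_force: 0.0
```

```bash
python3 m.py -12 side,top,side,top,side,top
python3 - <<'E'
from h import *
p=robot.camera("side")
cv2.imwrite("pics/s4.png",cv2.resize(cv2.cvtColor(p["pixels"],cv2.COLOR_RGB2BGR)[180:380,200:420],None,fx=3,fy=3,interpolation=cv2.INTER_CUBIC))
E
```

```text
13 (np.float64(-11.009958858957493), np.float64(0.002020747722605189))
[ 0.62044071 -0.14097055  0.1664175 ] -15.95392098050976 rel axis in tool 0.07233229564763351 -0.03599752142779895 [ 0.27906261 -0.43822401 -0.01932562]
```

View pics/s4.png

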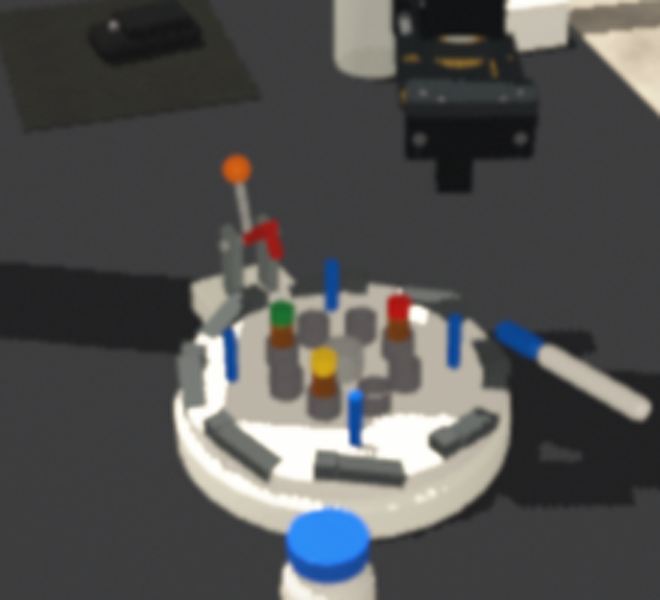

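The wheel has turned one notch: vials are in their cups, the pawl is still up, and the teeth are back where they were (front tooth at (360,467)). I'll check the angle precisely from tooth pixels before and after.

Run:
```python
from h import *
a=cv2.imread("pics/s1.png",0).astype(np.float32);b=cv2.imread("pics/s4.png",0).astype(np.float32)
for n,(x0,y0,x1,y1) in dict(f1=(195,405,290,485),f2=(305,440,415,490),f3=(420,400,505,455)).items():
    A=a[y0:y1,x0:x1];t=b[y0+8:y1-8,x0+8:x1-8]
    r=cv2.matchTemplate(A,t,cv2.TM_CCOEFF_NORMED);i=np.unravel_index(r.argmax(),r.shape);
    # template from after found in before at offset: motion = -(offset-8)
    print(n,"after-before px", (8-i[1])/3,(8-i[0])/3,r.max())
p=robot.camera("side")
# deck-angle to pixel jacobian at front tooth
R=np.array(p["rvec"],float);C=np.array([.541,-.1557])
for uv in((245,446),(360,467),(463,432)):
    X=ray(p,(200+uv[0]/3,180+uv[1]/3),.055);d=X[:2]-C;w=np.radians(1);
    Y=np.array([*(C+[d[0]*np.cos(w)-d[1]*np.sin(w),d[0]*np.sin(w)+d[1]*np.cos(w)]),.055])
    q=cv2.projectPoints(np.array([X,Y]),R,np.array(p["tvec"],float),np.array(p["intrinsics"]),np.array(p["dist"]))[0][:,0]
    print("r",np.linalg.norm(d),"px per deg ccw",q[1]-q[0])
```

```text
f1 after-before px 0.0 -0.3333333333333333 0.895144
f2 after-before px 0.0 0.0 0.9906682
f3 after-before px 0.6666666666666666 -1.0 0.8132253
r 0.10630638273154674 px per deg ccw [0.81051846 0.3639493 ]
r 0.10787981612014427 px per deg ccw [ 1.03345592 -0.07269276]
r 0.10549176531708507 px per deg ccw [ 0.64645538 -0.45314186]
```

Rotation is within about 1° of one notch, so the wheel is in position. Moving outside the ball to drop the pawl.

>>> servo_tool(rows=[1, 0, 0, 0, -6.75, 1, 0, 0, 0, -6.75, 1, 0, 0, 0, -6.75, 1, 0, 0, 0, -6.75, 1, -0.0101, -0.0251, 0, 0])

```text
time: 14.33
position: [0.6094, -0.1223, 0.1675]
tool_rot: [0.995, 0.097, 0.003, 0.002]
ft_force: [0.6, 0.3, 0.7]
grip_width: 0.0004
grip_force: 0.0
```

>>> servo_tool(rows=[1, -0.0101, -0.0251, 0, 0, 1, -0.0101, -0.0251, 0, 0, 1, -0.0101, -0.0251, 0, 0, 1, -0.0101, -0.0251, 0, 0, 1, -0.0101, -0.0251, 0, 0])

```text
time: 14.75
position: [0.5317, -0.0039, 0.1672]
tool_rot: [0.995, 0.096, 0.0, 0.0]
ft_force: [0.1, 0.4, -0.2]
grip_width: 0.0001
grip_force: 0.0
```

>>> servo_tool(rows=[1, -0.0101, -0.0251, 0, 0, 1, -0.0101, -0.0251, 0, 0, 1, 0, 0, 0, 0, 1, 0, 0, 0, 0])

```text
time: 15.08
position: [0.5022, 0.0416, 0.1673]
tool_rot: [0.995, 0.098, -0.0, 0.0]
ft_force: [0.5, 0.2, -0.2]
grip_width: 0.0004
grip_force: 0.0
```

>>> servo_tool(rows=[1, 0, 0, 0.015, 0, 1, 0, 0, 0.015, 0, 1, 0, 0, 0.015, 0, 1, 0, 0, 0.01, 0, 1, 0, 0, 0.005, 0])

```text
time: 15.5
position: [0.5032, 0.0398, 0.1058]
tool_rot: [0.995, 0.096, -0.001, -0.0]
ft_force: [0.6, -0.3, 0.0]
grip_width: 0.0009
grip_force: 0.0
```

>>> servo_tool(rows=[1, 0, 0, 0, 0, 1, 0, 0, 0, 0])

```text
time: 15.67
position: [0.5034, 0.0401, 0.1071]
tool_rot: [0.995, 0.096, 0.0, 0.0]
ft_force: [-0.3, -0.2, -0.4]
grip_width: 0.0005
grip_force: 0.0
```

Run:
```python
from h import *
o=robot.get_obs();q=o["tool_rot"];a=2*np.arctan2(q[1],q[0]);d=np.array([.5100,.0022])-o["position"][:2]
print(o["position"],np.degrees(a),"ball in tool",d@[np.cos(a),np.sin(a)],d@[np.sin(a),-np.cos(a)])
```

```text
[0.50342755 0.04014836 0.1070743 ] 11.024390431412197 ball in tool -0.0008055845714192485 0.038504888319265684
```

>>> servo_tool(rows=[1, 0, 0.006, 0, 0, 1, 0, 0.006, 0, 0, 1, 0, 0.005, 0, 0, 1, 0, 0.004, 0, 0, 1, 0, 0.004, 0, 0])

```text
time: 16.08
position: [0.508, 0.0154, 0.1074]
tool_rot: [0.995, 0.096, 0.0, 0.0]
ft_force: [0.5, 0.7, -0.1]
grip_width: 0.0005
grip_force: 0.1
```

>>> servo_tool(rows=[1, 0, 0.004, 0, 0, 1, 0, 0.004, 0, 0, 1, 0, 0.004, 0, 0, 1, 0, 0.004, 0, 0, 1, 0, 0.003, 0, 0])

```text
time: 16.5
position: [0.5115, -0.0031, 0.107]
tool_rot: [0.995, 0.096, 0.0, 0.0]
ft_force: [-0.5, -0.5, 0.9]
grip_width: 0.0007
grip_force: 0.0
```

>>> servo_tool(rows=[1, 0, 0, 0, 0, 1, 0, -0.01, 0, 0, 1, 0, -0.015, 0, 0, 1, 0, -0.02, -0.01, 0, 1, 0, -0.02, -0.02, 0])

```text
time: 16.92
position: [0.4964, 0.0625, 0.1354]
tool_rot: [0.995, 0.096, -0.003, -0.001]
ft_force: [0.1, 0.3, 0.1]
grip_width: 0.0002
grip_force: 0.0
```

Run:
```python
from h import *
for c,box in(("top",(295,225,345,280)),("side",(250,215,320,275))):
    p=robot.camera(c)
    for b,s in blobs(p,(5,150,120),(18,255,255),box): 
        X=ray(p,b,.119);print(c,b,s[4],X,np.linalg.norm(X[:2]-[.541,-.1557]))
print("nose",[np.round(d["at"],4).tolist() for d in robot.place_of(p,"pawl_nose")[:2]])
cv2.imwrite("pics/s5.png",cv2.resize(cv2.cvtColor(p["pixels"],cv2.COLOR_RGB2BGR)[180:380,200:420],None,fx=3,fy=3,interpolation=cv2.INTER_CUBIC))
```

```text
top [330.5 254. ] 4 [ 0.51661985 -0.03926735  0.119     ] 0.11895777708004433
side [285.61842105 243.38157895] 76 [ 0.5164066  -0.03266305  0.119     ] 0.12547082173198795
nose [[0.5238, -0.0575, 0.0436], [0.5185, -0.1875, 0.0486]]
```

View pics/s5.png

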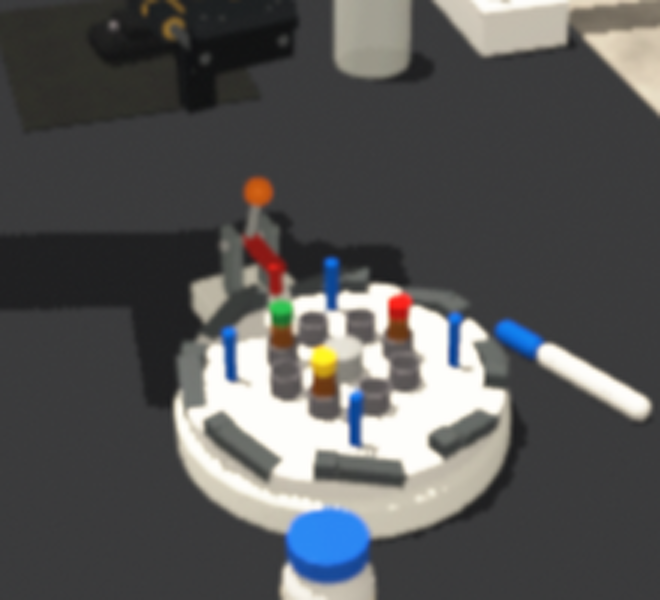

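The ball is back at (285.6,243.4), against (285.5,243.1) at the start, so the pawl is fully home. The vials are in their cups and the arm is clear.

```bash
python3 -c "
from rig import robot
print(robot.hand_in())"
```

```text
the job is handed in; nothing more can be done
None
```

The job is handed in: I tipped the pawl up, pushed the wheel back one notch (to within about 1°) by a blue peg, and dropped the pawl fully into the next notch; all three vials stayed in their cups, nothing else looked disturbed in the pictures, and it took about 17 s of the 61 s allowed.

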